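# Make up two connector kits

## Robot

A 6-joint arm with a two-finger parallel gripper is mounted at the origin on the work surface. World frame = base frame: x ahead of the robot, y to its left, z up, the work surface at z = 0. Lengths are in mm, angles in rad, forces in N, time in s.
With the tool pointing down it reaches from about 400 to 925 mm from the base axis. Payload 12.5 kg.
Tool frame: the origin (TCP) lies at the very end of the fingers, on their centre line; the grasp point (between the pads) lies 19 mm behind it; z points along the fingers, y is the direction in which the jaws open and shut (so a half turn about z gives the same grasp; the last joint's range is limited). The gripper opens to 95 mm and grips with 3 to 60 N. Pads are 20 mm wide; open, the fingers measure 119 mm over their backs; the gripper's body (75 mm by 180 mm) begins 59 mm behind the grasp point.
Start: joints at [-1.428, 0.491, 1.559, -0, 1.092, -0.106], TCP at [153.923, -605.768, 214.661] pointing down, gripper open.
Joint ranges: [-3.1, 3.1], [-0.84, 2.19], [0.05, 2.79], [-1.13, 4.28], [0.06, 2.93], [-2.69, 2.69]. Speed limits (rad/s): [2.22, 2.22, 2.79, 3.14, 3.14, 3.14].

## Interface

Orientations are given as [roll, pitch, yaw] about the fixed x, y, z axes, in that order (R = Rz(yaw) Ry(pitch) Rx(roll)).
In Python, from cell import env gives the robot as it stands.
- The arm moves only by the shell command python3 -m pendant 'ROWS'. ROWS is JSON, a list that holds one entry, the list of rows, each a list of 5 numbers: the opening, from 0 (shut) to 1 (fully open), then the shift along the tool's x, y, z in m, then the turn about the tool's z in rad. A call has exactly 8 rows; each row is the pose to reach, as a shift and turn from the pose commanded when the call began, along the tool's axes at that moment; what a row does not reach only later rows make up. A row lasts 1/10 s, in which the tool goes at most 50 mm and 8.59 degrees, less where a joint would pass 70% of its speed; a pose out of reach is approached as far as the arm can. A call with a gripper value outside its range is refused whole. The fingers move at their own pace and stop on an object; the grip force is fixed at half the most. Time passes only in rows, so rows that repeat a pose let the fingers close, or fill a call up. It gives the time, the measured TCP pose, the force and the opening at its end, in the units of the state.
- env.state(): the state, without advancing time (a new reading comes with each control period).
- env.read_camera(name): name is "side" or "top" or "wrist"; returns a dict with "image" (400x640x3 uint8, blue, green, red), "range_z" (400x640 float32, mm along the optical axis (not along the pixel's ray), 0 where there is no reading), "fx", "fy", "cx", "cy" (pixels), "dist" ([k1, k2, p1, p2, k3] as OpenCV has them; the pictures are not rectified), "rvec" (rotation vector, rad) and "tvec" (3), from world to camera coordinates, as OpenCV has them; the wrist camera has in their place "tool_from_camera" (4x4, takes a point from camera to tool coordinates, whose origin is the TCP and whose axes are the flange's). Camera axes: x right, y down, z forward; pixel columns grow to the right and rows downward; lengths in mm; the calibration is good to about 2 mm. A picture is of the moment at which its call begins: read the wrist's pose just before it.
- env.job_done(): hands the job in, once; it reports no verdict.
The state is a dict: "t": time; "joints": joint angles; "qvel": joint speeds; "tau": joint torques, N m; "eef_pos": TCP position; "tcp_rot": TCP orientation; "ft_force": force on the tool from outside, world axes, zero at the start; "moment": the same for the moment, N m; "opening": opening from 0.0 (shut) to 1.0 (fully open).
Only numpy, scipy, OpenCV 4.12 (cv2) and the standard library are available. Lean on these libraries where they do the work, as an engineer would, in place of code of your own. Each camera call takes 0.05 s, during which the arm holds its last target. There are 200 camera calls.

## Task

Make up two connector kits from the parts on the bench. The long three-compartment tray gets one round plug, the square-flanged receptacle and the plain tubular sleeve; the short two-compartment tray gets the other round plug and the rectangular housing. Stand every part upright and flat on the tray floor, one to a compartment (any compartment of its tray), and leave the low black dust cap and the spanner where they lie.

Things in the scene. Friction and masses are not known exactly. Their poses are not given: they have to be found in the camera images.
- plug_a_mid (a point): One of two identical, interchangeable straight round plugs, aluminium, standing upright, 54 mm tall: barrel 32 mm diameter with a low knurled collar 38 mm diameter on its lowest 16 mm and a dark cable-entry disc on top. The point is its centre, 27 mm above its underside; z up. Grip the barrel near the top.
- plug_b_mid (a point): One of two identical, interchangeable straight round plugs, aluminium, standing upright, 54 mm tall: barrel 32 mm diameter with a low knurled collar 38 mm diameter on its lowest 16 mm and a dark cable-entry disc on top. The point is its centre, 27 mm above its underside; z up. Grip the barrel near the top.
- receptacle_mid (a point): Panel receptacle, aluminium, standing on its flange, 44 mm tall: square flange 46 x 46 x 5 mm at the bottom, round threaded barrel 28 mm diameter above it, black face with brass pins on top. The point is its centre, 22 mm above its underside; x and y along the flange's edges, z up. Grip the barrel near the top; the flange fits a compartment at any yaw, easiest square to it.
- sleeve_mid (a point): Plain round dark steel tube standing on end, 42 mm tall, 44 mm outside and 32 mm inside diameter, both ends alike. The point is its centre, on the axis, 21 mm above its underside; z along the axis. Grip the outside near the top.
- housing_mid (a point): Rectangular grey plastic connector housing with two rows of five black cavities on top, standing upright, 52 mm (x) by 30 mm (y) by 44 mm tall (z up). The point is its centre, 22 mm above its underside. Grip across the 30 mm width (y), near the top.
- tray_long: Long kit tray, fixed, black with grey floors, three square compartments in a row along y. 214 mm long (y), 74 mm wide (x). Origin: centre of its underside; z up. Floor 3 mm thick; walls and dividers 4 mm thick, tops 8 mm above the bench. Compartments 66 x 66 mm inside, centres at x = 0, y = -70, 0 and +70 mm. Hold parts near their tops so that the fingertips stay above the walls.
- tray_short: Short kit tray, fixed, black with grey floors, two square compartments in a row along y. 144 mm long (y), 74 mm wide (x). Origin: centre of its underside; z up. Floor 3 mm thick; walls and dividers 4 mm thick, tops 8 mm above the bench. Compartments 66 x 66 mm inside, centres at x = 0, y = -35 and +35 mm. Hold parts near their tops so that the fingertips stay above the walls.
- cap_mid (a point): Spare dust cap, low black plastic disc with bevelled top, 42 mm diameter, 18 mm tall, in neither kit: leave it where it is. The point is its centre, 9 mm above its underside.
- spanner_grip (a point): Steel spanner, 170 mm long, lying flat on the bench beyond the trays: leave it where it is. The point is on its handle; x along the tool.

How it is judged (in metres and radians):
At the end, for the whole second after the job is handed in: Plug, receptacle and sleeve in the long tray, other plug and housing in the short one: centres within 30 mm of the tray's centre line and short of its ends, standing on the floor (height within 4 mm, tilt under 0.1 rad; sleeve either end up), at rest; cap and spanner moved under 30 mm ((((x of plug_a_mid in the frame of tray_long between -0.03 and 0.03 m and y of plug_a_mid in the frame of tray_long between -0.105 and 0.105 m and z of plug_a_mid in the frame of tray_long between 0.026 and 0.034 m and angle between plug_a_mid's own z axis and vertical below 0.1 rad) and (x of plug_b_mid in the frame of tray_short between -0.03 and 0.03 m and y of plug_b_mid in the frame of tray_short between -0.07 and 0.07 m and z of plug_b_mid in the frame of tray_short between 0.026 and 0.034 m and angle between plug_b_mid's own z axis and vertical below 0.1 rad)) or ((x of plug_b_mid in the frame of tray_long between -0.03 and 0.03 m and y of plug_b_mid in the frame of tray_long between -0.105 and 0.105 m and z of plug_b_mid in the frame of tray_long between 0.026 and 0.034 m and angle between plug_b_mid's own z axis and vertical below 0.1 rad) and (x of plug_a_mid in the frame of tray_short between -0.03 and 0.03 m and y of plug_a_mid in the frame of tray_short between -0.07 and 0.07 m and z of plug_a_mid in the frame of tray_short between 0.026 and 0.034 m and angle between plug_a_mid's own z axis and vertical below 0.1 rad))) and x of receptacle_mid in the frame of tray_long between -0.03 and 0.03 m and y of receptacle_mid in the frame of tray_long between -0.105 and 0.105 m and z of receptacle_mid in the frame of tray_long between 0.021 and 0.029 m and angle between each of receptacle_mid, housing_mid's own z axis and vertical below 0.1 rad and x of sleeve_mid in the frame of tray_long between -0.03 and 0.03 m and y of sleeve_mid in the frame of tray_long between -0.105 and 0.105 m and z of sleeve_mid in the frame of tray_long between 0.02 and 0.028 m and angle between the z axis of sleeve_mid and the z axis of tray_long, either way round below 0.1 rad and x of housing_mid in the frame of tray_short between -0.03 and 0.03 m and y of housing_mid in the frame of tray_short between -0.07 and 0.07 m and z of housing_mid in the frame of tray_short between 0.021 and 0.029 m and linear speed of each of plug_a, plug_b, receptacle, sleeve, housing below 0.02 m/s and distance of each of cap_mid, spanner_grip from where it was at the start of the episode below 0.03 m); the robot touches nothing.
It also fails if it takes over 109 s, if anything falls off the work surface, if the arm or the gripper's body presses on something with over 40 N, if the wrist force passes 120 N, or if a joint passes its speed limit or range.

## Working session

There is one attempt and no reset: what is moved stays moved. The work goes in short steps, Python scripts to look and compute and a shell command to move; the robot and the scene stay as the last step left them, time stands still between calls to the robot, and variables do not carry over. Pictures are saved under pics/ and viewed, about 12 in all and at most 16, crops included, and the job is handed in when it is done.

```bash
ls; mkdir -p pics; cat > h.py <<'E'
import numpy as np, cv2
from cell import env
def world_cam(c):
    R=cv2.Rodrigues(np.array(c["rvec"],float))[0]; return R,np.array(c["tvec"],float).ravel()
def K(c): return np.array([[c["fx"],0,c["cx"]],[0,c["fy"],c["cy"]],[0,0,1.]])
def cloud(c):
    h,w=c["range_z"].shape
    v,u=np.mgrid[:h,:w]; p=np.stack([u,v],-1).reshape(-1,1,2).astype(float)
    n=cv2.undistortPoints(p,K(c),np.array(c["dist"],float)).reshape(h,w,2)
    P=np.dstack([n,np.ones((h,w))])*c["range_z"][...,None]
    R,t=world_cam(c); W=(P-t)@R
    W[c["range_z"]<=0]=np.nan; return W
E
python3 - <<'E'
from h import *
s=env.state(); print({k:np.round(v,3) for k,v in s.items()})
for n in("top","side"):
    c=env.read_camera(n); cv2.imwrite(f"pics/{n}0.png",c["image"]); np.savez(f"{n}0.npz",**{k:np.array(v) for k,v in c.items()})
    W=cloud(c); R,t=world_cam(c); print(n,-R.T@t,np.nanmin(W.reshape(-1,3),0),np.nanmax(W.reshape(-1,3),0),np.isnan(W[...,0]).mean())
E
```

```text
pics
{'t': np.float64(0.0), 'joints': array([-1.428,  0.492,  1.559, -0.   ,  1.092, -0.106]), 'qvel': array([ 0.001, -0.001, -0.   , -0.001,  0.   ,  0.   ]), 'tau': array([ 1.0000e-03, -6.1265e+01, -2.5818e+01,  6.9000e-02,  4.8000e-02,
       -0.0000e+00]), 'eef_pos': array([ 153.865, -605.51 ,  214.049]), 'tcp_rot': array([-3.14 , -0.   ,  0.249]), 'ft_force': array([-0.092, -0.124, -0.595]), 'moment': array([-0.022, -0.063, -0.009]), 'opening': np.float64(1.003)}
top [ 480.64423922   -9.73136461 1181.27132023] [ -125.58986212 -1680.5139107   -771.38609519] [1817.59266697 1787.95586487  676.71450871] 0.0042734375
side [ 304.24661928 -678.73098845  772.97519101] [-133.84365881 -679.79413392 -773.45230445] [2491.85006967 1895.78038071  674.05270705] 0.0039140625
```

View pics/top0.png

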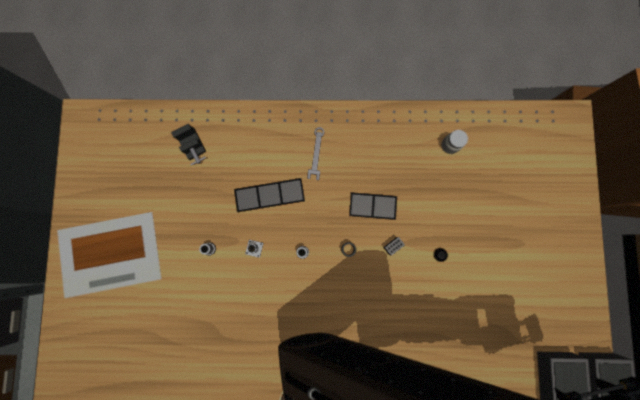

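View pics/side0.png

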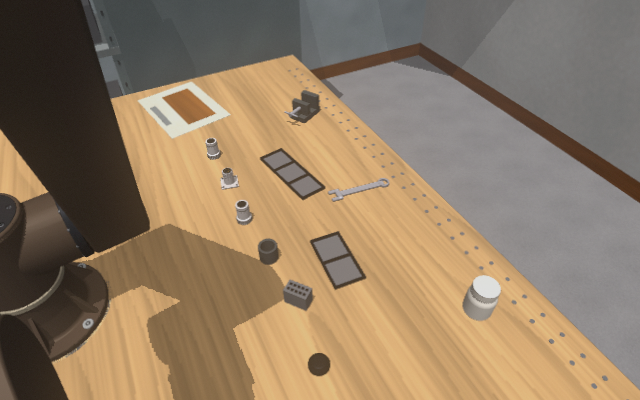

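```bash
python3 - <<'E'
from h import *
c=np.load("top0.npz"); W=cloud(c)
inb=(W[...,0]>250)&(W[...,0]<950)&(abs(W[...,1])<600)
z=W[...,2]
print("bench z",np.nanmedian(z[inb]))
m=(inb&(z>13)&(z<90)).astype(np.uint8)
n,l,st,ce=cv2.connectedComponentsWithStats(m)
for i in range(1,n):
    if st[i,4]<40: continue
    P=W[l==i]; zt=np.percentile(P[:,2],90); T=P[P[:,2]>zt-5]
    r=cv2.minAreaRect(T[:,:2].astype(np.float32)); print(st[i,4],"px",ce[i].round(),"ztop",zt.round(1),"rect",np.round(r[0]),np.round(r[1]),round(r[2],1),"mean",T.mean(0).round(1))
E
```

```text
bench z 0.5539397538336408
723 px [189. 142.] ztop 64.4 rect [803. 420.] [68. 60.] 29.4 mean [811.4 424.3  63.5]
434 px [454. 141.] ztop 82.1 rect [ 796. -398.] [50. 51.] 89.2 mean [ 797.  -398.7   80.5]
206 px [394. 246.] ztop 46.5 rect [ 480. -214.] [30. 51.] 38.6 mean [ 480.4 -214.1   44.6]
148 px [207. 249.] ztop 56.2 rect [468. 347.] [31. 29.] 69.3 mean [467.4 347.5  54.2]
94 px [348. 249.] ztop 44.3 rect [470. -78.] [40. 40.] 45.4 mean [470.1 -78.   42.3]
85 px [252. 248.] ztop 46.8 rect [471. 210.] [24. 26.] 0.7 mean [470.2 210.3  45.1]
117 px [302. 252.] ztop 56.7 rect [460.  62.] [29. 30.] 0.4 mean [459.7  61.1  54.7]
113 px [441. 254.] ztop 20.2 rect [ 455. -358.] [30. 31.] 61.6 mean [ 454.8 -357.3   18.2]
```

The top view shows, left to right, a plug (207,249), receptacle (253,248), plug (302,252), sleeve (348,249), housing (394,246) and cap (441,254). The trays are at (270,195) long and (373,206) short. The side view agrees. Next I'll measure the trays and the yaws.

```bash
python3 - <<'E'
from h import *
c=np.load("top0.npz"); im=c["image"]; hsv=cv2.cvtColor(im,cv2.COLOR_BGR2HSV)
R,t=world_cam(c)
def ray(p,z):
    n=cv2.undistortPoints(np.array(p,float).reshape(-1,1,2),K(c),c["dist"]).reshape(-1,2)
    d=np.c_[n,np.ones(len(n))]@R; o=-R.T@t; return (o+d*((z-o[2])/d[:,2])[:,None])[:,:2]
m=(hsv[...,1]<70).astype(np.uint8)|(hsv[...,2]<50).astype(np.uint8)
for nm,(x0,y0,x1,y1),z in(("long",(228,172,310,218),8),("short",(343,185,404,226),8),("recept",(242,236,266,262),5),("housing",(380,232,408,260),44),):
    s=np.zeros_like(m); s[y0:y1,x0:x1]=m[y0:y1,x0:x1]
    n,l,st,ce=cv2.connectedComponentsWithStats(s); i=1+st[1:,4].argmax()
    cs,_=cv2.findContours((l==i).astype(np.uint8),cv2.RETR_EXTERNAL,cv2.CHAIN_APPROX_NONE)
    P=ray(cs[0].reshape(-1,2),z).astype(np.float32); r=cv2.minAreaRect(P)
    b=cv2.boxPoints(r); e=b[1]-b[0]; f=b[2]-b[1]
    if np.hypot(*e)<np.hypot(*f): e=f
    print(nm,np.round(r[0],1),np.round(r[1],1),"long axis deg",np.degrees(np.arctan2(e[1],e[0])).round(1))
big=np.hstack([cv2.resize(im[225:270,185:275],None,fx=8,fy=8,interpolation=cv2.INTER_CUBIC)]); cv2.imwrite("pics/crop.png",big)
E
```

```text
long [635.6 167.4] [ 70. 209.] long axis deg -80.1
short [ 603.3 -155.5] [138.8  69.6] long axis deg 86.0
recept [469.7 209.9] [45.8 45.6] long axis deg 77.3
housing [ 480.9 -212.4] [31.5 52.5] long axis deg -52.4
```

View pics/crop.png

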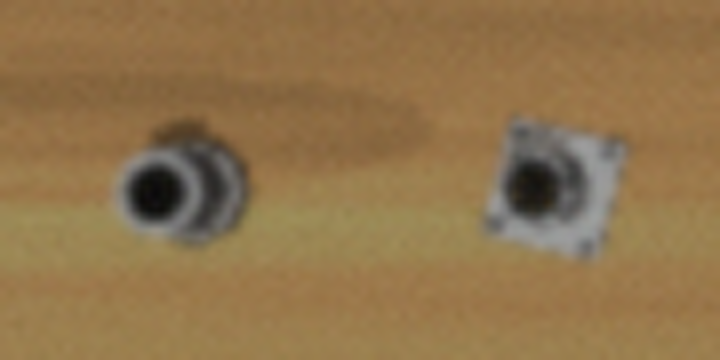

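```bash
cat >> h.py <<'E'
def d(*targets):
    s=env.state(); p=np.array(s["eef_pos"]); y=s["tcp_rot"][2]
    print("t",round(float(s["t"]),2),"pos",p.round(1),"rpy",np.round(s["tcp_rot"],3),"F",np.round(s["ft_force"],1),"open",round(float(s["opening"]),3))
    for (X,Y,Z,yaw) in targets:   # chained; each from the previous target
        dx,dy,dz=np.array([X,Y,Z])-p; dyaw=(np.radians(yaw)-y+np.pi)%(2*np.pi)-np.pi
        print([X,Y,Z,yaw],"-> shift",np.round([(dx*np.cos(y)+dy*np.sin(y))/1e3,(dx*np.sin(y)-dy*np.cos(y))/1e3,-dz/1e3],4),"turn",round(-dyaw,4))
        p=np.array([X,Y,Z]); y=np.radians(yaw)
E
python3 -c "
from h import *
d((480.5,-213.5,180,128))"
```

```text
t 0.1 pos [ 153.9 -605.5  214.1] rpy [-3.141 -0.     0.249] F [-0.2 -0.2 -0.2] open 1.004
[480.5, -213.5, 180, 128] -> shift [ 0.4131 -0.2995  0.0341] turn -1.9852
```

```bash
python3 -m pendant '[[[1,0.206,-0.15,0.034,-0.99],[1,0.206,-0.15,0.034,-0.99],[1,0.206,-0.15,0.034,-0.99],[1,0.206,-0.15,0.034,-0.99],[1,0.206,-0.15,0.034,-0.99],[1,0.206,-0.15,0.034,-0.99],[1,0.206,-0.15,0.034,-0.99],[1,0.206,-0.15,0.034,-0.99]]]'; python3 -c "
from h import *
d((480.5,-213.5,180,128))"
```

```text
t: 0.9
eef_pos: [317.0, -409.2, 180.5]
tcp_rot: [-3.141, -0.0, 1.241]
ft_force: [0.3, 0.0, -0.9]
opening: 1.0
t 0.9 pos [ 317.  -409.2  180.5] rpy [-3.141 -0.     1.241] F [ 0.3  0.  -0.9] open 1.0
[480.5, -213.5, 180, 128] -> shift [0.2381 0.0914 0.0005] turn -0.9929
```

```bash
python3 -m pendant '[[[1,0.2381,0.0914,0,-0.993],[1,0.2381,0.0914,0,-0.993],[1,0.2381,0.0914,0,-0.993],[1,0.2381,0.0914,0,-0.993],[1,0.2381,0.0914,0,-0.993],[1,0.2381,0.0914,0,-0.993],[1,0.2381,0.0914,0,-0.993],[1,0.2381,0.0914,0,-0.993]]]'; cat >> h.py <<'E'
def wcloud(ztol=None):
    s=env.state(); c=env.read_camera("wrist")
    from scipy.spatial.transform import Rotation as Ro
    T=np.eye(4); T[:3,:3]=Ro.from_euler("xyz",s["tcp_rot"]).as_matrix(); T[:3,3]=s["eef_pos"]
    M=np.linalg.inv(T@np.array(c["tool_from_camera"],float)); c["rvec"]=cv2.Rodrigues(M[:3,:3])[0]; c["tvec"]=M[:3,3]
    return c,cloud(c)
def tops(W,zlo,zhi):
    "rectangles of everything in the height band"
    m=((W[...,2]>zlo)&(W[...,2]<zhi)).astype(np.uint8)
    n,l,st,ce=cv2.connectedComponentsWithStats(m)
    for i in range(1,n):
        if st[i,4]<300: continue
        T=W[l==i]; r=cv2.minAreaRect(T[:,:2].astype(np.float32))
        print("px",ce[i].round(),st[i,4],"centre",np.round(r[0],1),"size",np.round(r[1],1),"ang",round(r[2],1),"z",np.median(T[:,2]).round(1))
E
python3 -c "
from h import *
d((480.5,-213.5,25,128))
c,W=wcloud(); cv2.imwrite('pics/w1.png',c['image']); tops(W,39,50)"
```

```text
t: 1.7
eef_pos: [480.8, -214.2, 180.4]
tcp_rot: [-3.141, -0.0, 2.231]
ft_force: [-0.2, 0.7, -0.6]
opening: 1.001
t 1.7 pos [ 480.8 -214.2  180.4] rpy [-3.141 -0.     2.231] F [-0.2  0.7 -0.6] open 1.001
[480.5, -213.5, 25, 128] -> shift [0.0007 0.0003 0.1554] turn -0.0032
px [407.  68.] 904 centre [470.2 -78.1] size [42.7 43. ] ang 1.0 z 41.4
px [326. 190.] 1580 centre [ 482.  -213.2] size [29.8 51.6] ang 37.4 z 43.6
```

View pics/w1.png

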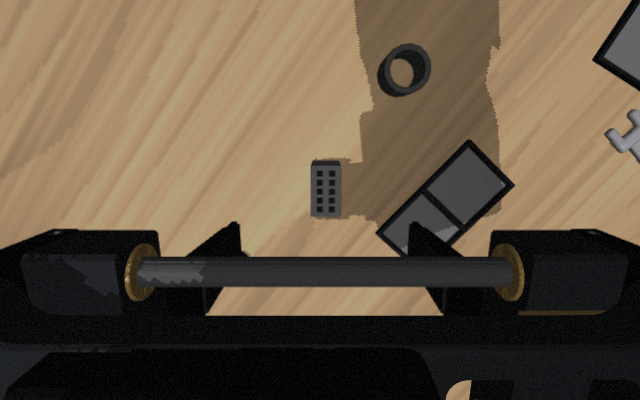

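Wrist view: the housing (326,190) is centred between the fingers, and the sleeve is at (405,70). The positions agree with the top view to about 1.5 mm, so I'll grasp.

```bash
python3 -m pendant '[[[1,0,0,0.05,0],[1,0,0.001,0.1,0],[1,0,0.001,0.14,0],[1,0,0.001,0.157,0],[1,0,0.001,0.157,0],[0,0,0.001,0.157,0],[0,0,0.001,0.157,0],[0,0,0.001,0.157,0]]]'; python3 -m pendant '[[[0,0,0,0,0],[0,0,0,0,0],[0,0,0,0,0],[0,0,0,0,0],[0,0,0,-0.02,0],[0,0,0,-0.05,0],[0,0,0,-0.09,0],[0,0,0,-0.1,0]]]'; python3 -c "
from h import *
d((601,-190.5,110,86),(601,-190.5,26,86))"
```

```text
t: 2.55
eef_pos: [482.0, -214.2, 24.9]
tcp_rot: [3.141, 0.002, 2.231]
ft_force: [-0.5, -0.4, 0.0]
opening: 0.799
t: 3.35
eef_pos: [482.5, -214.3, 127.0]
tcp_rot: [3.14, 0.005, 2.232]
ft_force: [0.4, -0.6, -0.7]
opening: 0.134
t 3.35 pos [ 482.5 -214.3  127. ] rpy [3.14  0.005 2.232] F [ 0.4 -0.6 -0.7] open 0.134
[601, -190.5, 110, 86] -> shift [-0.0539  0.1081  0.017 ] turn 0.7309
[601, -190.5, 26, 86] -> shift [0.    0.    0.084] turn -0.0
```

The opening is 0.134, which is less than the part's 30 mm width. The fingers close more slowly than I assumed and the lift came too early. I'll look.

```bash
python3 -c "
from h import *
c,W=wcloud(); cv2.imwrite('pics/w2.png',c['image']); tops(W,30,50)"
```

```text
px [423.  54.] 1777 centre [470.3 -78.3] size [43.3 43.2] ang 88.5 z 41.0
px [324. 199.] 2140 centre [ 481.7 -213.3] size [30.  51.6] ang 37.6 z 43.6
```

View pics/w2.png

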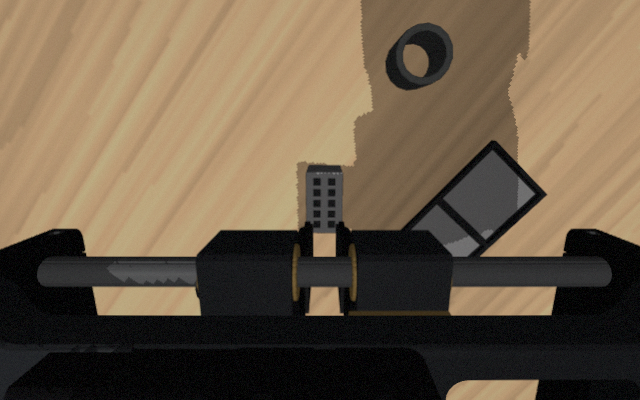

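The housing (324,199) is still standing and hasn't moved. I'll reopen and try again with enough closing time.

```bash
python3 -m pendant '[[[0.6,0,0,0,0],[0.6,0,0,0,0],[0.6,0,0,0,0],[0.6,0,0,0,0],[0.6,0,0,0,0],[0.6,0.001,0,0.02,0],[0.6,0.001,0,0.045,0],[0.6,0.001,0,0.05,0]]]';python3 -m pendant '[[[0.6,0,0,0.04,0],[0.6,0,0,0.053,0],[0.6,0,0,0.053,0],[0,0,0,0.053,0],[0,0,0,0.053,0],[0,0,0,0.053,0],[0,0,0,0.053,0],[0,0,0,0.053,0]]]'; python3 -m pendant '[[[0,0,0,0,0],[0,0,0,0,0],[0,0,0,0,0],[0,0,0,0,0],[0,0,0,0,0],[0,0,0,0,0],[0,0,0,-0.01,0],[0,0,0,-0.02,0]]]'; python3 -c "
from h import *
d((601,-190.5,46,86),(601,-190.5,28,86))"
```

```text
t: 4.2
eef_pos: [479.9, -212.4, 71.6]
tcp_rot: [-3.14, -0.003, 2.232]
ft_force: [0.5, 0.1, -0.0]
opening: 0.595
t: 5.0
eef_pos: [481.2, -213.1, 21.4]
tcp_rot: [3.141, 0.001, 2.232]
ft_force: [0.5, 0.8, 6.8]
opening: 0.314
t: 5.8
eef_pos: [480.7, -212.9, 41.4]
tcp_rot: [-3.141, -0.0, 2.232]
ft_force: [0.5, -0.2, -0.2]
opening: 0.312
t 5.8 pos [ 480.7 -212.9   41.4] rpy [-3.141 -0.     2.232] F [ 0.5 -0.2 -0.2] open 0.312
[601, -190.5, 46, 86] -> shift [-0.0561  0.1087 -0.0046] turn 0.7308
[601, -190.5, 28, 86] -> shift [0.    0.    0.018] turn -0.0
```

```bash
python3 -m pendant '[[[0,-0.01,0.02,-0.02,0.14],[0,-0.025,0.05,-0.025,0.28],[0,-0.04,0.08,-0.025,0.42],[0,-0.0561,0.1087,-0.025,0.57],[0,-0.0561,0.1087,-0.025,0.7308],[0,-0.0561,0.1087,-0.025,0.7308],[0,-0.0561,0.1087,-0.025,0.7308],[0,-0.0561,0.1087,-0.025,0.7308]]]'; python3 -c "
from h import *
d((601,-190.5,25,86))
c,W=wcloud(); cv2.imwrite('pics/w3.png',c['image'])"
```

```text
t: 6.6
eef_pos: [600.6, -190.7, 66.0]
tcp_rot: [3.142, 0.0, 1.504]
ft_force: [-0.1, -1.2, -0.8]
opening: 0.314
t 6.6 pos [ 600.6 -190.7   66. ] rpy [3.142 0.    1.504] F [-0.1 -1.2 -0.8] open 0.314
[601, -190.5, 25, 86] -> shift [0.0002 0.0004 0.041 ] turn 0.0029
```

View pics/w3.png

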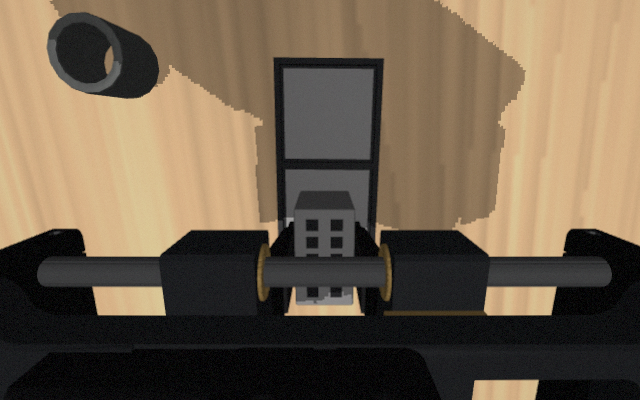

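Aligned: the housing (325,240) is over the near compartment, square to the tray. Next I lower, release and lift.

```bash
python3 -m pendant '[[[0,0,0,0.02,0],[0,0,0,0.035,0],[0,0,0,0.0405,0],[0,0,0,0.0405,0],[0,0,0,0.0405,0],[0.6,0,0,0.0405,0],[0.6,0,0,0.0405,0],[0.6,0,0,0.0405,0]]]'; python3 -m pendant '[[[0.6,0,0,0,0],[0.6,0,0,0,0],[0.6,0,0,-0.03,0],[0.6,0,0,-0.07,0],[0.6,0,0,-0.1,0],[0.6,0,0,-0.1,0],[0.6,0,0,-0.1,0],[0.6,0,0,-0.1,0]]]'; python3 -c "
from h import *
d((460,61.5,120,86),(460,61.5,28,86))"
```

```text
t: 7.45
eef_pos: [601.1, -190.5, 25.2]
tcp_rot: [3.141, 0.0, 1.501]
ft_force: [-0.1, 0.5, 0.4]
opening: 0.513
t: 8.25
eef_pos: [600.5, -190.3, 124.0]
tcp_rot: [-3.14, -0.0, 1.501]
ft_force: [-0.7, 0.5, 0.2]
opening: 0.599
t 8.25 pos [ 600.5 -190.3  124. ] rpy [-3.14  -0.     1.501] F [-0.7  0.5  0.2] open 0.599
[460, 61.5, 120, 86] -> shift [ 0.2414 -0.1578  0.004 ] turn -0.0
[460, 61.5, 28, 86] -> shift [0.    0.    0.092] turn -0.0
```

```bash
python3 -m pendant '[[[0.6,0.04,-0.026,0,0],[0.6,0.08,-0.052,0,0],[0.6,0.12,-0.078,0,0],[0.6,0.16,-0.105,0,0],[0.6,0.2,-0.131,0,0],[0.6,0.2414,-0.1578,0,0],[0.6,0.2414,-0.1578,0,0],[0.6,0.2414,-0.1578,0,0]]]'; python3 -c "
from h import *
d((460,61.5,28,86))
c,W=wcloud(); cv2.imwrite('pics/w4.png',c['image']); tops(W,50,60); tops(W,39,49)"
```

```text
t: 9.05
eef_pos: [460.1, 62.0, 124.5]
tcp_rot: [-3.14, 0.0, 1.503]
ft_force: [-1.2, -0.7, 0.7]
opening: 0.601
t 9.05 pos [460.1  62.  124.5] rpy [-3.14   0.     1.503] F [-1.2 -0.7  0.7] open 0.601
[460, 61.5, 28, 86] -> shift [-0.0005 -0.0001  0.0965] turn 0.0023
px [326. 208.] 1227 centre [461.1  61.5] size [31.2 31.1] ang 68.5 z 53.7
px [326.  10.] 760 centre [470.5 204.3] size [15.  27.3] ang 86.7 z 43.6
```

```bash
python3 -m pendant '[[[0.6,-0.0005,0.001,0.04,0],[0.6,-0.0005,0.001,0.08,0],[0.6,-0.0005,0.001,0.0965,0],[0.6,-0.0005,0.001,0.0965,0],[0,-0.0005,0.001,0.0965,0],[0,-0.0005,0.001,0.0965,0],[0,-0.0005,0.001,0.0965,0],[0,-0.0005,0.001,0.0965,0]]]'; python3 -m pendant '[[[0,0,0,0,0],[0,0,0,0,0],[0,0,0,0,0],[0,0,0,0,0],[0,0,0,-0.015,0],[0,0,0,-0.04,0],[0,0,0,-0.075,0],[0,0,0,-0.08,0]]]'; python3 -c "
from h import *
d((605.7,-120.5,90,86),(605.7,-120.5,31.5,86))"
```

```text
t: 9.9
eef_pos: [461.9, 60.7, 29.4]
tcp_rot: [3.14, 0.0, 1.501]
ft_force: [1.5, -0.0, 3.4]
opening: 0.326
t: 10.7
eef_pos: [462.7, 60.8, 111.7]
tcp_rot: [3.136, -0.0, 1.501]
ft_force: [-0.9, 0.6, -1.4]
opening: 0.327
t 10.7 pos [462.7  60.8 111.7] rpy [ 3.136 -0.     1.501] F [-0.9  0.6 -1.4] open 0.327
[605.7, -120.5, 90, 86] -> shift [-0.171   0.1553  0.0217] turn 0.0003
[605.7, -120.5, 31.5, 86] -> shift [0.     0.     0.0585] turn -0.0
```

```bash
python3 -m pendant '[[[0,-0.034,0.031,0,0],[0,-0.068,0.062,0.01,0],[0,-0.102,0.093,0.02,0],[0,-0.136,0.124,0.0217,0],[0,-0.171,0.1553,0.0217,0],[0,-0.171,0.1553,0.0217,0],[0,-0.171,0.1553,0.0217,0],[0,-0.171,0.1553,0.0217,0]]]'; python3 -c "
from h import *
d((605.7,-120.5,32,86))
c,W=wcloud(); cv2.imwrite('pics/w5.png',c['image'])"
```

```text
t: 11.5
eef_pos: [603.6, -119.9, 86.5]
tcp_rot: [-3.14, -0.0, 1.501]
ft_force: [-1.2, 0.5, 0.1]
opening: 0.326
t 11.5 pos [ 603.6 -119.9   86.5] rpy [-3.14  -0.     1.501] F [-1.2  0.5  0.1] open 0.326
[605.7, -120.5, 32, 86] -> shift [-0.0004  0.0021  0.0545] turn 0.0004
```

View pics/w5.png

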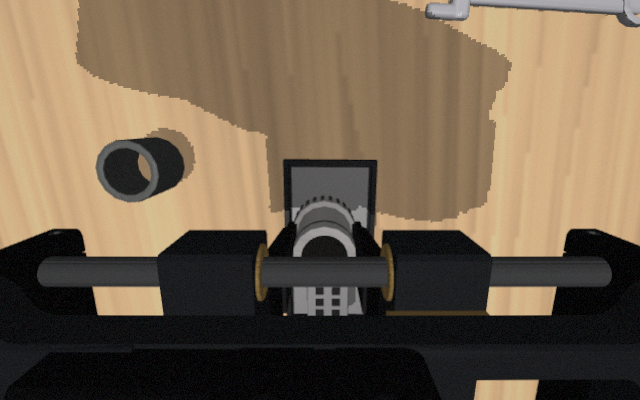

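The plug (325,225) is centred over the far compartment of the short tray. I'll lower and release it, then go to the sleeve.

```bash
python3 -m pendant '[[[0,0,0.002,0.03,0],[0,0,0.002,0.05,0],[0,0,0.002,0.054,0],[0,0,0.002,0.054,0],[0,0,0.002,0.054,0],[0.6,0,0.002,0.054,0],[0.6,0,0.002,0.054,0],[0.6,0,0.002,0.054,0]]]'; python3 -m pendant '[[[0.7,0,0,0,0],[0.7,0,0,0,0],[0.7,0,0,-0.03,0],[0.7,0,0,-0.07,0],[0.7,0,0,-0.1,0],[0.7,0,0,-0.1,0],[0.7,0,0,-0.1,0],[0.7,0,0,-0.1,0]]]'; python3 -c "
from h import *
d((470.3,-78.2,120,100),(470.3,-78.2,22,100))"
```

```text
t: 12.35
eef_pos: [606.5, -120.8, 33.2]
tcp_rot: [3.141, 0.0, 1.501]
ft_force: [-0.2, -0.0, -0.2]
opening: 0.522
t: 13.15
eef_pos: [605.9, -120.7, 131.8]
tcp_rot: [-3.14, -0.0, 1.501]
ft_force: [-0.2, 0.6, -0.5]
opening: 0.706
t 13.15 pos [ 605.9 -120.7  131.8] rpy [-3.14  -0.     1.501] F [-0.2  0.6 -0.5] open 0.706
[470.3, -78.2, 120, 100] -> shift [ 0.0329 -0.1382  0.0118] turn -0.2444
[470.3, -78.2, 22, 100] -> shift [0.    0.    0.098] turn -0.0
```

```bash
python3 -m pendant '[[[0.7,0.01,-0.04,0.01,-0.08],[0.7,0.02,-0.08,0.012,-0.16],[0.7,0.03,-0.12,0.012,-0.244],[0.7,0.033,-0.1382,0.012,-0.244],[0.7,0.033,-0.1382,0.012,-0.244],[0.7,0.033,-0.1382,0.012,-0.244],[0.7,0.033,-0.1382,0.012,-0.244],[0.7,0.033,-0.1382,0.012,-0.244]]]'; python3 -c "
from h import *
d((470.3,-78.2,22,100))
c,W=wcloud(); tops(W,37,46)"
```

```text
t: 13.95
eef_pos: [471.6, -78.5, 120.5]
tcp_rot: [-3.141, -0.0, 1.745]
ft_force: [-0.4, -0.9, 0.1]
opening: 0.699
t 13.95 pos [471.6 -78.5 120.5] rpy [-3.141 -0.     1.745] F [-0.4 -0.9  0.1] open 0.699
[470.3, -78.2, 22, 100] -> shift [ 0.0005 -0.0012  0.0985] turn -0.0006
px [324. 204.] 1082 centre [470.9 -77.6] size [42.9 42.9] ang 88.8 z 41.2
```

```bash
python3 -m pendant '[[[0.7,0.001,-0.0007,0.04,0],[0.7,0.001,-0.0007,0.08,0],[0.7,0.001,-0.0007,0.0985,0],[0.7,0.001,-0.0007,0.0985,0],[0,0.001,-0.0007,0.0985,0],[0,0.001,-0.0007,0.0985,0],[0,0.001,-0.0007,0.0985,0],[0,0.001,-0.0007,0.0985,0]]]'; python3 -m pendant '[[[0,0,0,0,0],[0,0,0,0,0],[0,0,0,0,0],[0,0,0,0,0],[0,0,0,-0.015,0],[0,0,0,-0.04,0],[0,0,0,-0.055,0],[0,0,0,-0.055,0]]]'; python3 -c "
from h import *
d((647.6,98.5,70,99.9),(647.6,98.5,26,99.9))"
```

```text
t: 14.8
eef_pos: [470.6, -77.6, 23.4]
tcp_rot: [3.14, 0.001, 1.745]
ft_force: [-1.5, -0.3, 6.3]
opening: 0.462
t: 15.6
eef_pos: [470.9, -77.6, 79.3]
tcp_rot: [3.138, 0.002, 1.745]
ft_force: [0.6, -0.4, -0.6]
opening: 0.465
t 15.6 pos [470.9 -77.6  79.3] rpy [3.138e+00 2.000e-03 1.745e+00] F [ 0.6 -0.4 -0.6] open 0.465
[647.6, 98.5, 70, 99.9] -> shift [0.1428 0.2046 0.0093] turn 0.0015
[647.6, 98.5, 26, 99.9] -> shift [0.    0.    0.044] turn -0.0
```

```bash
python3 -m pendant '[[[0,0.024,0.034,0,0],[0,0.048,0.068,0,0],[0,0.072,0.102,0,0],[0,0.096,0.136,0,0],[0,0.12,0.17,0.005,0],[0,0.1428,0.2046,0.009,0],[0,0.1428,0.2046,0.009,0],[0,0.1428,0.2046,0.009,0]]]'; python3 -c "
from h import *
d((647.6,98.5,26,99.9))
c,W=wcloud(); cv2.imwrite('pics/w6.png',c['image'])"
```

```text
t: 16.4
eef_pos: [646.2, 99.2, 66.9]
tcp_rot: [-3.14, -0.0, 1.746]
ft_force: [0.2, -0.6, -2.0]
opening: 0.455
t 16.4 pos [646.2  99.2  66.9] rpy [-3.14  -0.     1.746] F [ 0.2 -0.6 -2. ] open 0.455
[647.6, 98.5, 26, 99.9] -> shift [-0.0009  0.0013  0.0409] turn 0.0027
```

View pics/w6.png

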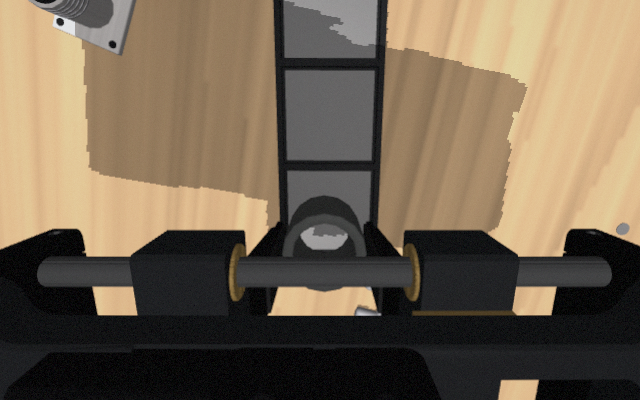

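The sleeve (324,240) is over the nearest compartment, about 1 mm off the tray's centre line. I'll lower and release it, then go to the receptacle.

```bash
python3 -m pendant '[[[0,-0.001,0.0013,0.02,0],[0,-0.001,0.0013,0.035,0],[0,-0.001,0.0013,0.041,0],[0,-0.001,0.0013,0.041,0],[0,-0.001,0.0013,0.041,0],[0.7,-0.001,0.0013,0.041,0],[0.7,-0.001,0.0013,0.041,0],[0.7,-0.001,0.0013,0.041,0]]]'; python3 -m pendant '[[[0.7,0,0,0,0],[0.7,0,0,0,0],[0.7,0,0,-0.03,0],[0.7,0,0,-0.07,0],[0.7,0,0,-0.1,0],[0.7,0,0,-0.1,0],[0.7,0,0,-0.1,0],[0.7,0,0,-0.1,0]]]'; python3 -c "
from h import *
d((470.3,210.2,120,77.3),(470.3,210.2,22,77.3))"
```

```text
t: 17.25
eef_pos: [648.3, 97.9, 27.6]
tcp_rot: [3.141, 0.0, 1.745]
ft_force: [0.5, -0.3, 0.3]
opening: 0.656
t: 18.05
eef_pos: [647.6, 97.9, 126.2]
tcp_rot: [-3.14, -0.0, 1.745]
ft_force: [-0.5, 0.1, -0.8]
opening: 0.705
t 18.05 pos [647.6  97.9 126.2] rpy [-3.14  -0.     1.745] F [-0.5  0.1 -0.8] open 0.705
[470.3, 210.2, 120, 77.3] -> shift [ 0.1413 -0.1552  0.0062] turn 0.3959
[470.3, 210.2, 22, 77.3] -> shift [0.    0.    0.098] turn -0.0
```

```bash
python3 -m pendant '[[[0.6,0.028,-0.031,0,0.08],[0.6,0.056,-0.062,0,0.16],[0.6,0.084,-0.093,0,0.24],[0.6,0.112,-0.124,0.006,0.32],[0.6,0.1413,-0.1552,0.006,0.396],[0.6,0.1413,-0.1552,0.006,0.396],[0.6,0.1413,-0.1552,0.006,0.396],[0.6,0.1413,-0.1552,0.006,0.396]]]'; python3 -c "
from h import *
d((470.3,210.2,22,77.3))
c,W=wcloud(); tops(W,38,48); tops(W,3,7.5)"
```

```text
t: 18.85
eef_pos: [471.5, 209.9, 120.9]
tcp_rot: [-3.141, 0.0, 1.349]
ft_force: [0.5, 0.4, 0.3]
opening: 0.6
t 18.85 pos [471.5 209.9 120.9] rpy [-3.141  0.     1.349] F [0.5 0.4 0.3] open 0.6
[470.3, 210.2, 22, 77.3] -> shift [-0.     -0.0013  0.0989] turn 0.0002
px [324. 204.] 950 centre [471.3 211.3] size [28.  27.6] ang 77.7 z 43.7
px [507. 167.] 2676 centre [634.  185.1] size [ 75.8 180.8] ang 9.9 z 5.9
px [324. 188.] 1320 centre [471.2 210.9] size [45.8 46. ] ang 77.5 z 4.6
```

```bash
python3 -m pendant '[[[0.6,0.001,0,0.04,0],[0.6,0.001,0,0.08,0],[0.6,0.001,0,0.0985,0],[0.6,0.001,0,0.0985,0],[0,0.001,0,0.0985,0],[0,0.001,0,0.0985,0],[0,0.001,0,0.0985,0],[0,0.001,0,0.0985,0]]]'; python3 -m pendant '[[[0,0,0,0,0],[0,0,0,0,0],[0,0,0,0,0],[0,0,0,0,0],[0,0,0,-0.015,0],[0,0,0,-0.04,0],[0,0,0,-0.065,0],[0,0,0,-0.065,0]]]'; python3 -c "
from h import *
d((635.6,167.4,80,99.9),(635.6,167.4,26,99.9))"
```

```text
t: 19.7
eef_pos: [471.5, 211.3, 23.8]
tcp_rot: [3.14, -0.001, 1.349]
ft_force: [-0.1, 0.1, 0.1]
opening: 0.321
t: 20.5
eef_pos: [472.2, 211.6, 90.5]
tcp_rot: [3.138, -0.002, 1.349]
ft_force: [0.7, 0.1, -0.6]
opening: 0.29
t 20.5 pos [472.2 211.6  90.5] rpy [ 3.138e+00 -2.000e-03  1.349e+00] F [ 0.7  0.1 -0.6] open 0.29
[635.6, 167.4, 80, 99.9] -> shift [-0.0072  0.1691  0.0105] turn -0.3944
[635.6, 167.4, 26, 99.9] -> shift [0.    0.    0.054] turn -0.0
```

```bash
python3 -m pendant '[[[0,-0.002,0.034,0,-0.08],[0,-0.004,0.068,0,-0.16],[0,-0.006,0.102,0.005,-0.24],[0,-0.007,0.136,0.009,-0.32],[0,-0.0072,0.1691,0.009,-0.394],[0,-0.0072,0.1691,0.009,-0.394],[0,-0.0072,0.1691,0.009,-0.394],[0,-0.0072,0.1691,0.009,-0.394]]]'; python3 -c "
from h import *
d((635.6,167.4,26,99.9))
c,W=wcloud(); cv2.imwrite('pics/w7.png',c['image'])"
```

```text
t: 21.3
eef_pos: [633.3, 167.1, 78.1]
tcp_rot: [-3.14, 0.0, 1.743]
ft_force: [0.8, 0.5, -1.9]
opening: 0.287
t 21.3 pos [633.3 167.1  78.1] rpy [-3.14   0.     1.743] F [ 0.8  0.5 -1.9] open 0.287
[635.6, 167.4, 26, 99.9] -> shift [-0.0001  0.0023  0.0521] turn -0.0009
```

View pics/w7.png

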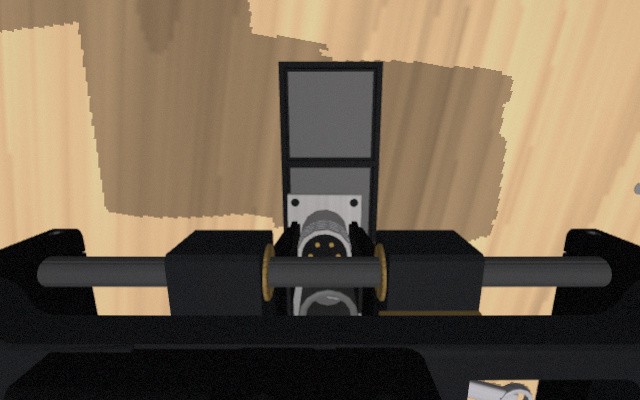

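The receptacle's flange (325,205) is square to the middle compartment and needs about +2 mm in tool y. I'll lower and release it, then go to the last plug.

```bash
python3 -m pendant '[[[0,0,0.0025,0.03,0],[0,0,0.0025,0.045,0],[0,0,0.0025,0.0515,0],[0,0,0.0025,0.0515,0],[0,0,0.0025,0.0515,0],[0.6,0,0.0025,0.0515,0],[0.6,0,0.0025,0.0515,0],[0.6,0,0.0025,0.0515,0]]]'; python3 -m pendant '[[[0.6,0,0,0,0],[0.6,0,0,0,0],[0.6,0,0,-0.03,0],[0.6,0,0,-0.07,0],[0.6,0,0,-0.1,0],[0.6,0,0,-0.1,0],[0.6,0,0,-0.1,0],[0.6,0,0,-0.1,0]]]'; python3 -c "
from h import *
d((468.5,347.5,125,99.9))"
```

```text
t: 22.15
eef_pos: [637.1, 167.4, 27.7]
tcp_rot: [3.141, 0.0, 1.743]
ft_force: [-0.2, 0.5, 1.0]
opening: 0.487
t: 22.95
eef_pos: [636.4, 167.3, 126.2]
tcp_rot: [-3.14, 0.0, 1.743]
ft_force: [0.5, 0.3, -0.2]
opening: 0.598
t 22.95 pos [636.4 167.3 126.2] rpy [-3.14   0.     1.743] F [ 0.5  0.3 -0.2] open 0.598
[468.5, 347.5, 125, 99.9] -> shift [ 0.2063 -0.1346  0.0012] turn -0.0006
```

```bash
python3 -m pendant '[[[0.6,0.04,-0.026,0,0],[0.6,0.08,-0.052,0,0],[0.6,0.12,-0.078,0,0],[0.6,0.16,-0.104,0,0],[0.6,0.2063,-0.1346,0,0],[0.6,0.2063,-0.1346,0,0],[0.6,0.2063,-0.1346,0,0],[0.6,0.2063,-0.1346,0,0]]]'; python3 -c "
from h import *
d((468.5,347.5,28,99.9))
c,W=wcloud(); tops(W,48,60)"
```

```text
t: 23.75
eef_pos: [469.4, 347.0, 126.7]
tcp_rot: [-3.141, 0.001, 1.743]
ft_force: [0.1, -0.3, 0.5]
opening: 0.6
t 23.75 pos [469.4 347.  126.7] rpy [-3.141e+00  1.000e-03  1.743e+00] F [ 0.1 -0.3  0.5] open 0.6
[468.5, 347.5, 28, 99.9] -> shift [ 0.0006 -0.0009  0.0987] turn -0.0008
px [324. 205.] 1231 centre [469.  348.8] size [31.  31.2] ang 11.1 z 53.7
```

```bash
python3 -m pendant '[[[0.6,0.0015,0,0.04,0],[0.6,0.0015,0,0.08,0],[0.6,0.0015,0,0.0985,0],[0.6,0.0015,0,0.0985,0],[0,0.0015,0,0.0985,0],[0,0.0015,0,0.0985,0],[0,0.0015,0,0.0985,0],[0,0.0015,0,0.0985,0]]]'; python3 -m pendant '[[[0,0,0,0,0],[0,0,0,0,0],[0,0,0,0,0],[0,0,0,0,0],[0,0,0,-0.015,0],[0,0,0,-0.04,0],[0,0,0,-0.06,0],[0,0,0,-0.06,0]]]'; python3 -c "
from h import *
d((623.6,236.3,85,99.9),(623.6,236.3,32,99.9))"
```

```text
t: 24.6
eef_pos: [469.2, 349.2, 29.9]
tcp_rot: [3.14, -0.0, 1.743]
ft_force: [1.0, -0.5, 3.9]
opening: 0.326
t: 25.4
eef_pos: [469.7, 349.8, 91.3]
tcp_rot: [3.137, -0.001, 1.743]
ft_force: [0.2, -0.6, -1.2]
opening: 0.326
t 25.4 pos [469.7 349.8  91.3] rpy [ 3.137e+00 -1.000e-03  1.743e+00] F [ 0.2 -0.6 -1.2] open 0.326
[623.6, 236.3, 85, 99.9] -> shift [-0.1382  0.1322  0.0063] turn -0.0003
[623.6, 236.3, 32, 99.9] -> shift [0.    0.    0.053] turn -0.0
```

```bash
python3 -m pendant '[[[0,-0.028,0.027,0,0],[0,-0.056,0.054,0,0],[0,-0.084,0.081,0,0],[0,-0.112,0.108,0.006,0],[0,-0.1382,0.1322,0.006,0],[0,-0.1382,0.1322,0.006,0],[0,-0.1382,0.1322,0.006,0],[0,-0.1382,0.1322,0.006,0]]]'; python3 -c "
from h import *
d((623.6,236.3,32.5,99.9))"
```

```text
t: 26.2
eef_pos: [621.7, 236.0, 82.3]
tcp_rot: [-3.14, 0.0, 1.743]
ft_force: [0.3, 0.7, -0.2]
opening: 0.327
t 26.2 pos [621.7 236.   82.3] rpy [-3.14   0.     1.743] F [ 0.3  0.7 -0.2] open 0.327
[623.6, 236.3, 32.5, 99.9] -> shift [-0.0001  0.002   0.0498] turn -0.0001
```

```bash
python3 -m pendant '[[[0,0,0.002,0.03,0],[0,0,0.002,0.045,0],[0,0,0.002,0.0495,0],[0,0,0.002,0.0495,0],[0,0,0.002,0.0495,0],[0.6,0,0.002,0.0495,0],[0.6,0,0.002,0.0495,0],[0.6,0,0.002,0.0495,0]]]'; python3 -m pendant '[[[0.6,0,0,0,0],[0.6,0,0,0,0],[0.6,0,0,-0.03,0],[0.6,0,0,-0.07,0],[0.6,0,0,-0.12,0],[0.6,0,0,-0.17,0],[0.6,0,0,-0.17,0],[0.6,0,0,-0.17,0]]]'; python3 -m pendant '[[[0.6,0.04,-0.03,0,0],[0.6,0.08,-0.06,0,0],[0.6,0.12,-0.09,0,0],[0.6,0.16,-0.12,0,0],[0.6,0.2,-0.15,0,0],[0.6,0.2,-0.15,0,0],[0.6,0.2,-0.15,0,0],[0.6,0.2,-0.15,0,0]]]'; python3 - <<'E'
from h import *
d()
a=np.load("top0.npz")
c=env.read_camera("top"); W=cloud(c)
for o,yaw,nm,x0,x1,y0,y1 in(((635.6,167.4),9.9,"long",560,720,40,290),((603.3,-155.5),-4,"short",540,660,-240,-70)):
    s=(W[...,2]>37)&(W[...,2]<75)&(W[...,0]>x0)&(W[...,0]<x1)&(W[...,1]>y0)&(W[...,1]<y1)
    n,l,st,ce=cv2.connectedComponentsWithStats(s.astype(np.uint8))
    for i in range(1,n):
        if st[i,4]<25: continue
        T=W[l==i]; T=T[T[:,2]>np.percentile(T[:,2],90)-5]
        q=np.array(cv2.minAreaRect(T[:,:2].astype(np.float32))[0])-o
        A,res,_,_=np.linalg.lstsq(np.c_[T[:,:2]-T[:,:2].mean(0),np.ones(len(T))],T[:,2],rcond=None)
        y=np.radians(yaw); print(nm,"local",(q@np.array([[np.cos(y),-np.sin(y)],[np.sin(y),np.cos(y)]])).round(1),"top z",np.median(T[:,2]).round(1),"slope",A[:2].round(3))
for nm,(y0,y1,x0,x1) in(("cap",(235,275,420,462)),("spanner",(120,185,300,330))):
    print(nm,"image diff max",cv2.absdiff(a["image"],c["image"])[y0:y1,x0:x1].max(),"mean",cv2.absdiff(a["image"],c["image"])[y0:y1,x0:x1].mean().round(2))
cv2.imwrite("pics/end.png",cv2.resize(c["image"][110:280,180:470],None,fx=2.7,fy=2.7,interpolation=cv2.INTER_CUBIC))
c=env.read_camera("side"); cv2.imwrite("pics/end_s.png",cv2.resize(c["image"][120:330,180:470],None,fx=2.7,fy=2.7,interpolation=cv2.INTER_CUBIC))
E
```

```text
t: 27.0
eef_pos: [624.7, 235.9, 33.6]
tcp_rot: [3.141, 0.0, 1.743]
ft_force: [-0.3, -0.1, -0.7]
opening: 0.522
t: 27.8
eef_pos: [624.8, 235.9, 204.5]
tcp_rot: [3.139, -0.0, 1.743]
ft_force: [-0.0, -0.2, -1.0]
opening: 0.598
t: 28.6
eef_pos: [443.0, 406.5, 202.4]
tcp_rot: [-3.14, 0.001, 1.742]
ft_force: [0.7, 0.8, -0.1]
opening: 0.6
t 28.6 pos [443.  406.5 202.4] rpy [-3.140e+00  1.000e-03  1.742e+00] F [ 0.7  0.8 -0.1] open 0.6
long local [ -1.4 -71.7] top z 44.9 slope [0.01  0.003]
long local [ 0.1 -1.4] top z 48.4 slope [-0.029 -0.019]
long local [-0.9 67.9] top z 56.9 slope [ 0.013 -0.011]
short local [-1.1 35.5] top z 57.6 slope [-0.    -0.012]
short local [ -2.6 -36.6] top z 47.7 slope [0.01  0.011]
cap image diff max 15 mean 5.93
spanner image diff max 16 mean 6.22
```

View pics/end_s.png

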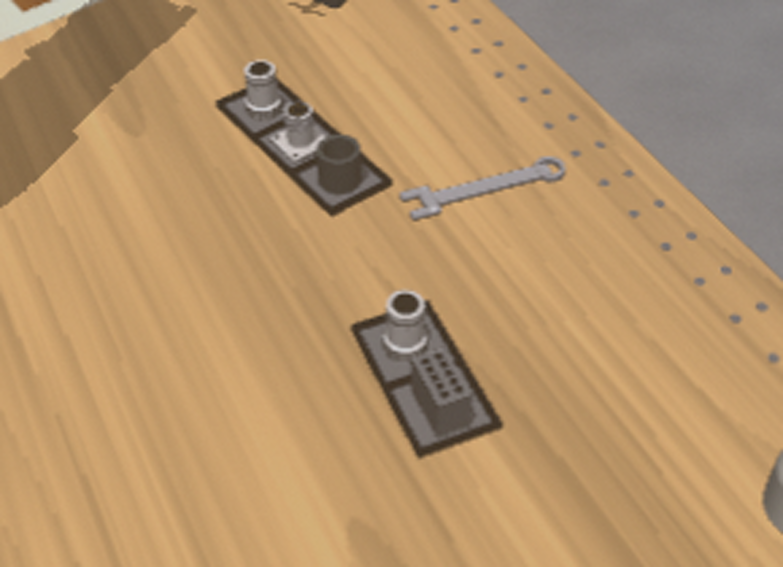

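View pics/end.png

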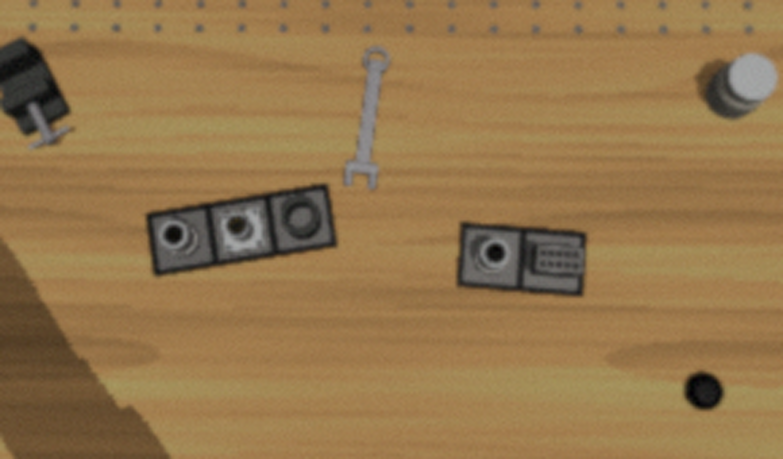

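Both views show all five parts upright, one to a compartment. The cap (704,390) and spanner (368,115) have not moved. I'll hand in.

```bash
python3 -c "
from h import *
print(env.job_done())"
```

```text
the job is handed in; nothing more can be done
None
```

Both kits are made up and the job is handed in, after about 29 s of the 109 s allowed. The long tray holds a plug, the receptacle and the sleeve. The short tray holds the other plug and the housing.

- **Missed grasp:** the first try at the housing failed because I lifted before the fingers had closed. It stayed upright and in place, and the second try held.
- **Position:** in the last top view every part is within 3 mm of its tray's centre line and within 2.5 mm of its compartment centre.
- **Height and tilt:** top heights match parts standing on the tray floor to within 1.5 mm. Fitted slopes are 0.035 or less, the largest on the receptacle (limit 0.1 rad). Its top gives only a few noisy depth pixels, and its flange looks flat in the pictures.
- **Left alone:** the cap and spanner show no change beyond image noise, and the arm ended clear of everything.

No final check failed or disagreed, and the hand-in gives no verdict.

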